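# Load the capsule coffee machine

## Robot

A 6-joint arm with a two-finger parallel gripper is mounted at the origin on the work surface. World frame = base frame: x ahead of the robot, y to its left, z up, the work surface at z = 0. Lengths are in m, angles in rad, forces in N, time in s.
With the tool pointing down it reaches from about 0.375 to 0.9 m from the base axis. Payload 3.1 kg.
Tool frame: the origin (TCP) lies between the finger pads; the fingertips stand 8 mm ahead of it and the grasp point (between the pads) lies 11 mm behind it; z points along the fingers, y is the line along which they close (so a half turn about z gives the same grasp; the last joint's range is limited). The gripper opens to 85 mm and grips with 20 to 120 N. Pads are 22 mm wide; open, the fingers measure 114 mm over their backs; the gripper's body (76 mm by 85 mm) begins 54 mm behind the grasp point. The pads swing forward as they close: fully open they stand 13 mm farther back than shut.
Start: joints at [1.038, 0.527, 1.433, -0, 1.181, -0.178], TCP at [0.216, 0.586, 0.239] pointing down, gripper open.
Joint ranges: [-3.08, 3.08], [-0.75, 2.2], [0.22, 2.44], [-1.43, 4.57], [0, 2.65], [-2.85, 2.85]. Speed limits (rad/s): [2.79, 2.79, 3.14, 3.14, 3.14, 3.14].

## Interface

Orientations are given as a unit quaternion [x, y, z, w].
In Python, from station import readout, cams, sign_off gives the robot as it stands.
- The arm moves only by the tool send_rows, never from a script. Its argument "commands" is text: rows parted by semicolons, each of 5 numbers parted by spaces: the finger opening in mm, from 0 to 85.4, then the shift along the tool's x, y, z each as a share of 0.02 m, from -1 to 1, then the turn about the tool's z as a share of 4 degrees, from -1 to 1. In form: grip dx dy dz spin; .... A call has 1 to 20 rows; each row shifts and turns the commanded pose from where the row before left it, along the tool's axes as they then stand; what a row does not reach is not made up. A row lasts 1/12 s, in which the tool goes at most 41.7 mm and 7.16 degrees, less where a joint would pass 70% of its speed; a pose out of reach is approached as far as the arm can. A call with a number of a shift or a turn outside -1 to 1 is refused whole. A call with a gripper value outside its range is refused whole. The fingers move at their own pace and stop on an object; "grip_force" is the grip in N (left out, the last holds). Time passes only in rows, so rows that do not move let the fingers close. It gives the time, the measured TCP pose, the force, the opening and the grip force at its end, in the units of the state.
- readout.sense(): the state, without advancing time (a new reading comes with each control period).
- cams.snapshot(name): name is "scene" or "top" or "wrist"; returns a dict with "pixels" (420x560x3 uint8, red, green, blue), "intrinsics" (3x3 intrinsics, pixels), "eye" and "rotation" of the camera in the world. Camera axes: x right, y down, z forward; pixel columns grow to the right and rows downward; lengths in m; the calibration is good to about 2 mm. A picture is of the moment at which its call begins. There is no depth.
- sign_off(): hands the job in; it is judged then, once.
The state is a dict: "t": time; "q": joint angles; "qd": joint speeds; "tau": joint torques, N m; "tcp_pos": TCP position; "tool_rot": TCP orientation; "force": force on the tool from outside, world axes, zero at the start; "ft_torque": the same for the moment, N m; "finger_gap": opening from 0.0 (shut) to 1.0 (fully open); "gripper_force": force on a finger pad.
Only numpy, scipy, OpenCV 4.12 (cv2) and the standard library are available. Lean on these libraries where they do the work, as an engineer would, in place of code of your own. Each camera call takes 0.05 s, during which the arm holds its last target. There are 200 camera calls.

## Task

Get the coffee machine ready to brew: press the button on top of its head so that the capsule drawer springs out, drop the large capsule, foil lid up, into the round seat until its rim lies flat on the drawer, and push the drawer back in until it clicks and stays shut. Work gently: press the button, the capsule and the drawer no harder than a firm finger would (about 2 kg), do not slam the drawer, and leave the cup under the spout and the other things on the counter where they stand.

Things in the scene. Friction and masses are not known exactly. Their poses are not given: they have to be found in the camera images.
- machine: cream capsule coffee machine, fixed, 125 wide, 320 deep, 248 high: foot with drip grille (top 28 up, reaching 50 in front of the head), column, overhanging head. Origin on the counter below the middle of the head's front face; x points from front to back, the way the drawer is pushed home; z up. Takes up to 25 N from the robot, drawer and button included
- bay_mouth (a point): middle of the lower edge of the head's lid, above the drawer's bay, on the head's front face, 220.5 mm above the counter. Whatever stands more than 8 mm above the drawer's deck strikes this edge. The head's flat lid above is 236 mm above the counter; 180 mm behind the front face the water tank's lid is 248 mm up. Axes as the machine's
- release (a joint): round charcoal button on the head's lid, 34 across, and latch tooth in one; pressed straight down. In m: 0 up, 0.010 down at its rubber stop. Spring 2.5 N at rest, 6 N fully down; with the latch's friction about 6 N are needed. It frees the drawer at about 0.0065. As the drawer is pushed home the button dips by itself by 0.006 and snaps up when the drawer latches
- release_top (a point): centre of the button's top face, 247 mm above the counter when up, 98 mm behind the head's front face
- drawer (a joint): capsule drawer, in m: 0 latched home, 0.078 fully out along the machine's -x. A spring pushes it out (2.5 N out, 5.5 N home), so it comes back unless latched. Pushed home slowly it takes 3 N at first, up to 11 N from 22 to 11 mm before home (latch on its ramp), then 7 N; it clicks as it reaches 0; a stiff rubber stop is at -0.0015. Over 0.2 m/s inwards is slamming
- drawer_front (a point): centre of the outer face of the drawer's charcoal front plate, 197 mm above the counter. Plate 90 wide, 50 high (172 to 222 mm above the counter), 10 thick; latched, its outer face is 16 mm in front of the head's front face. Axes as the machine's: push along +x
- drawer_seat (a point): centre of the round seat, level with the drawer's deck, 212 mm above the counter: a through hole 47 across with a chamfered edge in a flat deck 80 wide, 9 thick, 54 mm behind the front plate's outer face (the plate stands 10 mm above the deck). Drawer out: 40 mm in front of the head's front face; shut: inside the head
- capsule: the large capsule, brown plastic, about 20 g, standing on the counter foil lid up. Origin at the centre of its underside, z up. 36 high; body 44.4 across from 12 to 31 mm up, tapering to 35 at the foot; rim 54 across, 31 to 36 mm up, foil on top. Seated, its rim lies on the deck and its origin is 31 mm below it. It may be pressed into the seat with up to 25 N
- small_capsule: a small capsule of another system, 37 across, 25 high, standing on its foot; does not fit; leave alone. Origin under its centre
- jar: white sugar jar with a wooden lid, 68 across, 88 high; leave alone. Origin under its centre
- cup: sea-green cup, 68 across, 66 high, on the drip grille under the spout; leave alone. Origin under its centre
- bowls: two stacked sea-green fluted bowls, 150 across, 88 high; leave alone. Origin under their centre
- plates: stack of four sea-green fluted plates, 200 across, 48 high; leave alone. Origin under their centre
- plant: small plant in a ribbed white pot, pot 85 across and 70 high, leaves to about 180 high; leave alone. Origin under its centre
- teaspoon: steel teaspoon, 145 long, 7 high, lying on the counter; leave alone. Origin at its middle, x along it towards the bowl
Things that resemble listed ones, but are neither listed nor needed, are in the scene too. Leave any pink look-alike of the capsule alone.

How it is judged:
On the way, in this order (a step that is already met when the one before it is completed fails the run):
1. the release is pressed and the drawer has sprung fully out (value of joint drawer above 0.072 m), for 0.2 s.
2. the large capsule is fully seated in the drawer, foil lid up, with the drawer out (z of capsule in the frame of drawer_seat between -0.0335 and -0.029 m and horizontal distance between capsule and drawer_seat below 0.004 m and angle between capsule's own z axis and vertical below 0.08 rad and value of joint drawer above 0.06 m), for 0.2 s.
3. the drawer is pushed home and latched (value of joint each of drawer, release below 0.002 m), for 0.2 s.
At the end, for the whole second after the job is handed in: The drawer is latched home (within 2 mm of its latched place) and the button is up (within 2 mm), with the large capsule seated in the drawer: foil lid up (tilt under 0.08 rad), its rim down on the deck within 2 mm and its centre within 4 mm of the seat's centre (all of step 3 and velocity of joint drawer below 0.01 m/s and z of capsule in the frame of drawer_seat between -0.0335 and -0.029 m and horizontal distance between capsule and drawer_seat below 0.004 m and angle between capsule's own z axis and vertical below 0.08 rad); the robot touches nothing.
It fails at once if the robot presses on the machine, its button or its drawer with more than 25 N (contact force between any of the fingers, the arm and machine above 25 N).
It fails at once if the capsule is pressed or jammed against the machine with more than 25 N (contact force between capsule and machine above 25 N).
It fails at once if the drawer is slammed (pushed home faster than 0.2 m/s) (velocity of joint drawer below -0.2 m/s).
It fails at once if the cup under the spout is moved by more than 20 mm or tipped (distance of cup from where it was at the start of the episode above 0.02 m or angle between cup's own z axis and vertical above 0.3 rad).
It fails at once if another thing on the counter (small capsule, sugar jar, bowls, plates, plant, teaspoon) is moved by more than 20 mm (distance of any of small_capsule, jar, bowls, plates, plant, teaspoon from where it was at the start of the episode above 0.02 m).
It also fails if it takes over 72 s, if anything falls off the work surface, if the arm or the gripper's body presses on something with over 40 N, if the wrist force passes 120 N, or if a joint passes its speed limit or range.

## Working session

There is one attempt and no reset: what is moved stays moved. The work goes in short steps, Python scripts to look and compute and a tool call to move; the robot and the scene stay as the last step left them, time stands still between calls to the robot, and variables do not carry over. Pictures are saved under pics/ and viewed, at most 10 in all, crops included, and the job is handed in when it is done.

Besides the shell and the picture viewer there is one more tool, called after "Emit:" by a JSON object that holds its "api" and its "payload". send_rows: Moves the arm, as the interface text tells. Its arguments: {"type":"object","properties":{"commands":{"type":"string"},"grip_force":{"type":"number"}},"required":["commands"]}

```bash
mkdir -p pics
cat > h.py <<'E'
import numpy as np,cv2,pickle
from station import readout,cams,sign_off
def snap(n,f):
    s=cams.snapshot(n); pickle.dump(s,open(f'pics/{f}.pkl','wb')); cv2.imwrite(f'pics/{f}.png',s['pixels'][:,:,::-1]); return s
def load(f): return pickle.load(open(f'pics/{f}.pkl','rb'))
def ray(s,u,v):
    d=s['rotation']@np.linalg.inv(s['intrinsics'])@np.array([u,v,1.]); return np.array(s['eye']),d
def at(s,u,v,z):
    e,d=ray(s,u,v); return e+d*(z-e[2])/d[2]
def proj(s,p):
    c=np.array(s['rotation']).T@(np.array(p)-s['eye']); c=s['intrinsics']@c; return c[:2]/c[2]
E
python3 - <<'E'
from h import *
a=snap('scene','s0');b=snap('top','t0')
print(a['eye'],b['eye'],readout.sense())
E
```

```text
[ 1.40020767 -0.00376479  0.70931158] [ 0.44297509 -0.04547864  1.3073756 ] {'t': 0.1, 'q': array([ 1.03847090e+00,  5.28355680e-01,  1.43379054e+00,  2.03699225e-05,
        1.18138378e+00, -1.78483379e-01]), 'qd': array([-1.60477080e-03, -1.64895267e-03, -1.31205692e-03, -9.23338801e-04,
       -2.37240103e-05, -3.20676925e-04]), 'tau': array([-5.02940493e-04, -4.43306565e+01, -1.78585267e+01, -2.38350549e-04,
        3.87668086e-03,  5.88612934e-06]), 'tcp_pos': array([0.21619787, 0.58574454, 0.23843701]), 'tool_rot': array([ 1.76003234e-01,  9.84389112e-01, -9.04860076e-04, -3.45899089e-04]), 'force': array([-0.5133791 ,  0.57577274,  0.21731613]), 'ft_torque': array([ 0.03168574, -0.0049521 , -0.01359588]), 'gripper_force': 0.0, 'finger_gap': 0.9965997048753138}
```

View pics/s0.png

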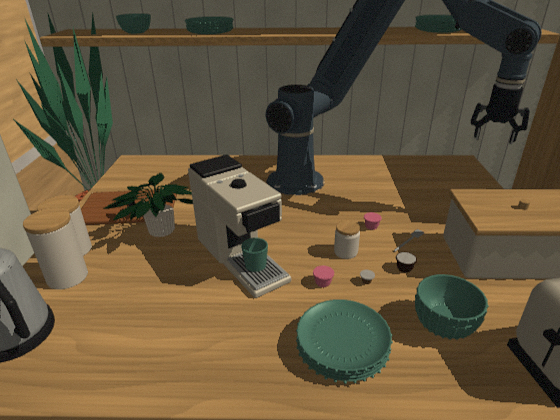

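View pics/t0.png

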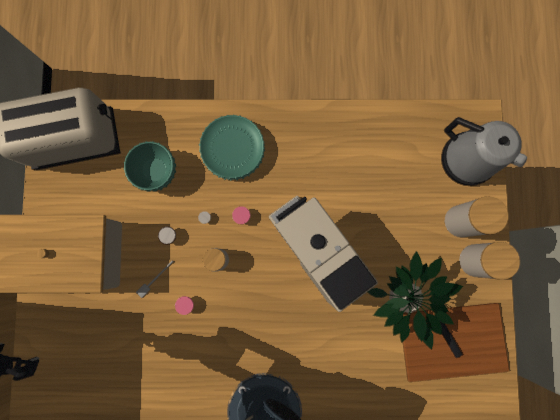

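The top view shows the machine with its button at about (318,242) and the drawer front at (290,208). The brown capsule is at (167,236) and the look-alikes are pink. I'll zoom in for finer pixel positions.

Run:
```python
from h import *
i=cv2.imread('pics/t0.png')
a=cv2.resize(i[185:320,255:390],None,fx=4,fy=4,interpolation=cv2.INTER_CUBIC)
b=cv2.resize(i[205:272,140:205],None,fx=4,fy=4,interpolation=cv2.INTER_CUBIC)
o=np.zeros((540,800,3),np.uint8);o[:540,:540]=a;o[:268,540:800]=b
cv2.imwrite('pics/c0.png',o)
s=load('t0')
print(at(s,318,241.5,.247),at(s,167,235.5,.036),at(s,290,208,.222))
```

```text
Traceback (most recent call last):
  File "h.py", line 9, in at
    e,d=ray(s,u,v); return e+d*(z-e[2])/d[2]
        ~~~^^^^^^^
  File "h.py", line 7, in ray
    d=s['rotation']@np.linalg.inv(s['intrinsics'])@np.array([u,v,1.]); return np.array(s['eye']),d
      ~~~~~~~~~~~~~^~~~~~~~~~~~~~~~~~~~~~~~~~~~~~~
ValueError: matmul: Input operand 1 has a mismatch in its core dimension 0, with gufunc signature (n?,k),(k,m?)->(n?,m?) (size 3 is different from 4)
```

View pics/c0.png

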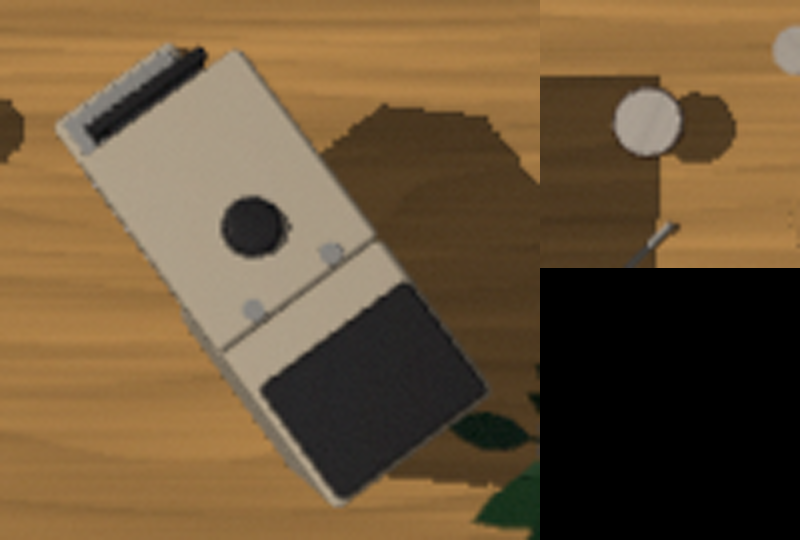

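The crop puts the button centre at (318,241.5) and the capsule lid at (167,235.5). The step between lid and tank runs from (310.5,272.3) to (349.3,244.5).

```bash
sed -i "s/^def ray/from scipy.spatial.transform import Rotation as Ro\ndef RR(s):\n    r=np.array(s['rotation']); return r if r.ndim==2 else Ro.from_quat(r).as_matrix()\ndef ray/; s/s\['rotation'\]@/RR(s)@/; s/np.array(s\['rotation'\]).T/RR(s).T/" h.py
python3 - <<'E'
from h import *
s=load('t0'); sc=load('s0')
f=lambda X,Y,z:at(s,255+X/4-.5+.125*3,185+Y/4-.125,z)
B=f(252,226,.247);C=at(s,167,235.5,.036)
print('button',B,'caps',C)
print('scene check',proj(sc,B),proj(sc,C))
P=[f(84,125,.222),f(202,47,.222)]; print('plate',P,np.linalg.norm(P[1]-P[0]))
T=[f(222,349,.236),f(377,238,.236)]; print('tankedge',T,np.linalg.norm(T[1]-T[0]))
S=[f(240,52,.236),f(375,238,.236)]; 
an=lambda a,b:np.degrees(np.arctan2((b-a)[1],(b-a)[0]))
print(an(P[0],P[1]),an(T[0],T[1]),an(S[0],S[1]),np.linalg.norm(S[1]-S[0]))
print(at(s,290,208,.222))
for n,u,v,z in [('small',205,217,.025),('jar',215,259,.088),('bowls',150,166,.088),('plates',232,147,.048),('pink',185,305,.036),('spoon',157,280,.005)]: print(n,at(s,u,v,z))
E
```

```text
button [ 0.48819014 -0.14120418  0.247     ] caps [0.51500322 0.28887075 0.036     ]
scene check [237.18623383 181.05403016] [404.02726115 257.5959302 ]
plate [array([ 0.55377733, -0.03680701,  0.222     ]), array([ 0.604062  , -0.11255932,  0.222     ])] 0.09092282900465884
tankedge [array([ 0.4122942 , -0.12274263,  0.236     ]), array([ 0.48109478, -0.22039566,  0.236     ])] 0.1194555707191539
-56.42364137077833 -54.833726983870264 -144.67443156849214 0.1442273967098592
[ 0.57466442 -0.07297224  0.222     ]
small [0.57138609 0.17865961 0.025     ]
jar [0.44521273 0.13708767 0.088     ]
bowls [0.71418762 0.33021108 0.088     ]
plates [0.78131587 0.09702003 0.048     ]
pink [0.31153064 0.23056499 0.036     ]
spoon [0.38252246 0.32345382 0.005     ]
```

```bash
cat >> h.py <<'E'
def go(p,ang=None):
    """shares (total) along tool axes to target p; ang = wanted direction (deg, mod 180) of tool y"""
    s=readout.sense(); R=Ro.from_quat(s['tool_rot']).as_matrix()
    d=R.T@(np.array(p)-s['tcp_pos'])/.02
    y=np.degrees(np.arctan2(R[1,1],R[0,1]))
    print('t',round(s['t'],2),'tcp',s['tcp_pos'].round(4),'shares',d.round(2),'rows>=',int(np.ceil(np.linalg.norm(d))),'tool y deg',round(y,1),'F',s['force'].round(1),'gap',round(s['finger_gap'],2))
    if ang is not None: e=(ang-y+90)%180-90; print('spin shares (tool z down: minus)',-e/4)
E
python3 - <<'E'
from h import *
go([.488,-.141,.35]); go([.488,-.141,.275],125)
s=load('t0'); print(at(s,103,217,.12),at(s,103,290,.12))
E
```

```text
t 0.1 tcp [0.2162 0.5857 0.2384] shares [-25.34 -29.39  -5.53] rows>= 40 tool y deg 69.7 F [-0.5  0.6  0.2] gap 1.0
t 0.1 tcp [0.2162 0.5857 0.2384] shares [-25.34 -29.38  -1.78] rows>= 39 tool y deg 69.7 F [-0.5  0.6  0.2] gap 1.0
spin shares (tool z down: minus) -13.818520150795905
[0.56207631 0.4469711  0.12      ] [0.36085673 0.43812697 0.12      ]
```

Emit:
{"api": "send_rows", "payload": {"commands": "0 0 -0.5 -1 0;0 0 -1 -1 0;0 -0.5 -1 -1 0;0 -0.8 -1 -1 0;0 -0.9 -1 -1 0;0 -0.9 -1 -0.5 0;0 -0.9 -1 0 0;0 -0.9 -1 0 0;0 -0.9 -1 0 0;0 -0.9 -1 0 0;0 -0.9 -1 0 0;0 -0.9 -1 0 0;0 -0.9 -1 0 0;0 -0.9 -1 0 0;0 -0.9 -1 0 0;0 -0.9 -1 0 0;0 -0.9 -1 0 0;0 -0.9 -1 0 0;0 -0.9 -1 0 0;0 -0.9 -1 0 0"}}

```text
t: 1.77
tcp_pos: [0.3758, 0.1104, 0.3491]
tool_rot: [0.176, 0.984, -0.0, -0.0]
force: [1.0, 0.0, -0.3]
finger_gap: 0.001
gripper_force: 0.0
```

Emit:
{"api": "send_rows", "payload": {"commands": "0 -0.9 -1 0 0;0 -0.9 -1 0 0;0 -0.9 -1 0 0;0 -0.9 -1 0 0;0 -0.9 -1 0 0;0 -0.9 -1 0 0;0 -0.9 -1 0 0;0 -0.9 -1 0 0;0 -0.9 -1 0 0;0 -0.9 -0.7 0 0;0 -0.5 -0.2 0 0;0 0 0 0.2 -1;0 0 0 0.2 -1;0 0 0 0.2 -1;0 0 0 0.2 -1;0 0 0 0 -1;0 0 0 0 -1;0 0 0 0 -1;0 0 0 0 0"}}

```text
t: 3.35
tcp_pos: [0.4852, -0.1389, 0.333]
tool_rot: [-0.068, 0.998, 0.001, -0.0]
force: [-0.2, 0.6, -0.4]
finger_gap: -0.001
gripper_force: 0.0
```

Run:
```python
from h import *
go([.488,-.141,.265],125.2)
```

```text
t 3.35 tcp [ 0.4852 -0.1389  0.333 ] shares [-0.13 -0.13  3.4 ] rows>= 4 tool y deg 97.8 F [-0.2  0.6 -0.4] gap -0.0
spin shares (tool z down: minus) -6.841815624115341
```

Emit:
{"api": "send_rows", "payload": {"commands": "0 -0.13 -0.13 0.5 -1;0 0 0 1 -1;0 0 0 1 -1;0 0 0 0.5 -1;0 0 0 0.4 -1;0 0 0 0.2 -1;0 0 0 0.1 -0.8;0 0 0 0.1 0;0 0 0 0.1 0;0 0 0 0.1 0;0 0 0 0.1 0;0 0 0 0.1 0;0 0 0 0.1 0;0 0 0 0.05 0;0 0 0 0 0"}}

```text
t: 4.6
tcp_pos: [0.4884, -0.1419, 0.2469]
tool_rot: [-0.3, 0.954, 0.0, 0.0]
force: [-1.0, 0.9, 4.7]
finger_gap: -0.001
gripper_force: 2.5
```

Emit:
{"api": "send_rows", "payload": {"commands": "0 0 0 -0.5 0;0 0 0 -1 0;0 0 0 -1 0;0 0 0 -1 0;85 0 0 -1 0;85 0 0 -0.5 0;85 0 0 0 0"}}

```text
t: 5.18
tcp_pos: [0.4898, -0.1428, 0.3485]
tool_rot: [-0.3, 0.954, -0.002, 0.002]
force: [0.8, -0.1, -0.0]
finger_gap: 0.418
gripper_force: 0.0
```

Run:
```python
from h import *
snap('top','t1');i=cv2.imread('pics/t1.png')
cv2.imwrite('pics/c1.png',cv2.resize(i[165:285,235:365],None,fx=5,fy=5,interpolation=cv2.INTER_CUBIC)[:600,:800])
go([.52,.25,.35])
```

```text
t 5.23 tcp [ 0.4889 -0.1424  0.3469] shares [-12.5   15.2   -0.18] rows>= 20 tool y deg 124.9 F [-0.1  0.6  0.1] gap 0.51
```

View pics/c1.png

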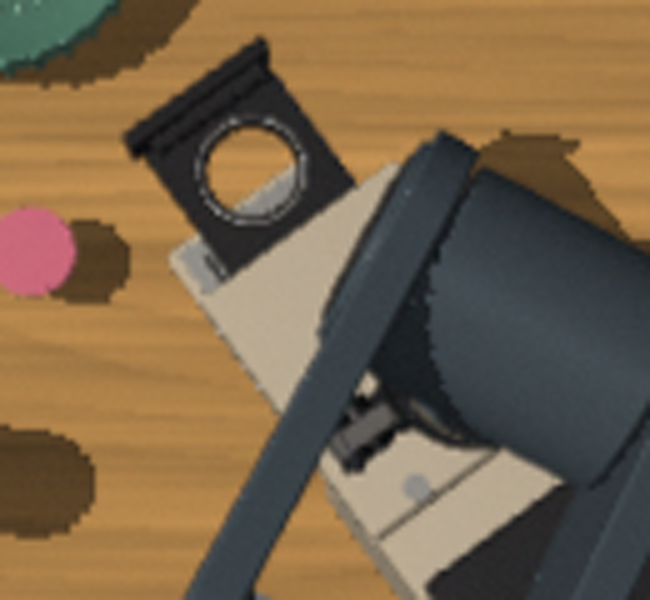

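The drawer is out. The seat ring is centred at about (251,170) in the crop, and the plate's outer edge runs from (125,135) to (262,38).

Run:
```python
from h import *
s=load('t1');f=lambda X,Y,z:at(s,235+X/5-.4,165+Y/5-.4,z)
S=f(251,170,.212);a=f(125,135,.222);b=f(262,38,.222)
print('seat',S,'pred',np.array([.4882,-.1412])+.138*np.array([.817,.576]))
print('plate',(a+b)/2,np.linalg.norm(b-a),np.degrees(np.arctan2(*(b-a)[1::-1])), 'dist',np.linalg.norm(((a+b)/2-S)[:2]))
# refined capsule centre from t0
t=load('t0');g=t['pixels'].astype(int)[215:257,150:182]
m=(g.max(2)-g.min(2)<40)&(g.mean(2)>110)
n,l,st,c=cv2.connectedComponentsWithStats(m.astype(np.uint8));k=1+np.argmax(st[1:,4]);print(c[k]+[150,215],st[k],at(t,*(c[k]+[150,215]),.036))
go([.515,.288,.12])
```

```text
seat [ 0.60041363 -0.05983891  0.212     ] pred [ 0.600946 -0.061712]
plate [ 0.6425247 -0.030244   0.222    ] 0.08688738889245591 -54.33128384277165 dist 0.05147038466615528
[166.44976077 234.98564593] [  9  12  16  17 209] [0.51653667 0.29055157 0.036     ]
t 5.23 tcp [ 0.4889 -0.1424  0.3469] shares [-13.37  16.92  11.32] rows>= 25 tool y deg 124.9 F [-0.1  0.6  0.1] gap 0.51
```

Emit:
{"api": "send_rows", "payload": {"commands": "85 -0.4 0.5 0 0;85 -0.75 0.95 0 0;85 -0.75 0.95 0 0;85 -0.75 0.95 0 0;85 -0.75 0.95 0 0;85 -0.75 0.95 0 0;85 -0.75 0.95 0 0;85 -0.75 0.95 0 0;85 -0.75 0.95 0.3 0;85 -0.75 0.95 0.6 0;85 -0.75 0.95 0.9 0;85 -0.75 0.95 0.9 0;85 -0.75 0.95 0.9 0;85 -0.75 0.95 0.9 0;85 -0.75 0.95 0.9 0;85 -0.75 0.95 0.9 0;85 -0.75 0.95 0.9 0;85 -0.75 0.95 0.9 0;85 -0.2 0.4 0.5 0;85 0 0 0 0"}}

```text
t: 6.9
tcp_pos: [0.5085, 0.2917, 0.1703]
tool_rot: [-0.302, 0.953, 0.0, -0.004]
force: [-0.2, -1.0, 0.3]
finger_gap: 0.997
gripper_force: 0.0
```

Run:
```python
from h import *
s=snap('wrist','w0');print(s['eye'],proj(s,[.516,.290,.036]))
go([.516,.290,.032],125)
```

```text
[0.44916751 0.24975861 0.30442342] [274.67772912 206.55809666]
t 6.95 tcp [0.5097 0.2906 0.172 ] shares [-0.28 -0.22  7.  ] rows>= 8 tool y deg 125.1 F [ 0.  -0.5  1. ] gap 1.0
spin shares (tool z down: minus) 0.01456589006308917
```

View pics/w0.png

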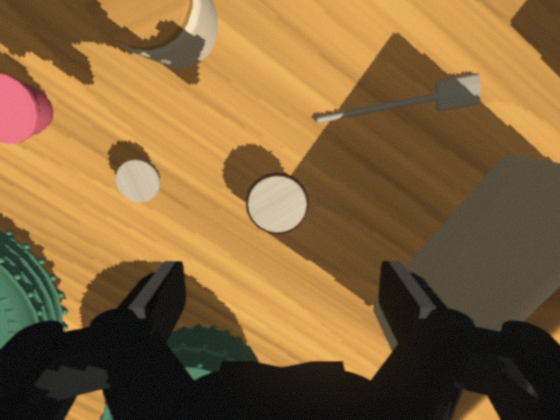

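The wrist view shows the capsule lid centred at (277,204), against a predicted (274.7,206.6). There is clear room for the fingers.

Run:
```python
from h import *
s=load('w0');p=at(s,277,204.,.036);print(p)
go([(p[0]+.516)/2,(p[1]+.290)/2,.030])
```

```text
[0.51303476 0.29032488 0.036     ]
t 6.95 tcp [0.5097 0.2906 0.172 ] shares [-0.22 -0.17  7.1 ] rows>= 8 tool y deg 125.1 F [ 0.  -0.5  1. ] gap 1.0
```

Emit:
{"api": "send_rows", "payload": {"commands": "85 -0.17 -0.13 0.5 0;85 0 0 1 0;85 0 0 1 0;85 0 0 1 0;85 0 0 1 0;85 0 0 1 0;85 0 0 0.7 0;85 0 0 0.5 0;85 0 0 0.3 0;85 0 0 0.1 0;85 0 0 0 0", "grip_force": 25}}

```text
t: 7.87
tcp_pos: [0.5169, 0.2897, 0.0325]
tool_rot: [-0.3, 0.954, -0.0, 0.0]
force: [-0.9, 0.2, 0.2]
finger_gap: 0.995
gripper_force: 0.0
```

Emit:
{"api": "send_rows", "payload": {"commands": "45 0 0 0 0;45 0 0 0 0;45 0 0 0 0;45 0 0 0 0;45 0 0 0 0;45 0 0 0 0;45 0 0 0 0;45 0 0 0 0"}}

```text
t: 8.53
tcp_pos: [0.517, 0.2904, 0.0336]
tool_rot: [-0.3, 0.954, -0.0, 0.001]
force: [-1.1, -0.4, 6.3]
finger_gap: 0.615
gripper_force: 25.5
```

Run:
```python
from h import *
s=snap('wrist','w1');go([.514,.29,.030])
print(proj(s,readout.sense()['tcp_pos']+[0,0,.006]))
```

```text
t 8.58 tcp [0.517  0.2904 0.0336] shares [0.14 0.07 0.18] rows>= 1 tool y deg 124.9 F [ 0.1 -0.8  6. ] gap 0.61
[281.81697241 285.70056113]
```

View pics/w1.png

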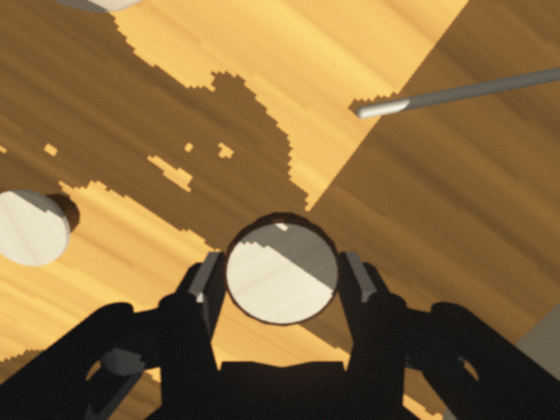

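The capsule is held by its rim, with the foil centre at about (282,269). I'll work out its offset in the tool frame.

Run:
```python
from h import *
s=load('w1');st=readout.sense();R=Ro.from_quat(st['tool_rot']).as_matrix()
g=s['pixels'].copy()
g=cv2.cvtColor(s['pixels'],cv2.COLOR_RGB2HSV);
for v in (269,271):
  p=at(s,282.5,v,.036);print(p,R.T@(p-st['tcp_pos']))
print(proj(s,st['tcp_pos']*[1,1,0]+[0,0,.036]))
w=load('w0');print(at(w,277,204,.036))
```

```text
[0.51181587 0.28712142 0.036     ] [ 0.00613822  0.00029971 -0.00245194]
[0.51261084 0.28767627 0.036     ] [ 0.00516877  0.00029923 -0.0024502 ]
[281.82652774 281.54538186]
[0.51303476 0.29032488 0.036     ]
```

Emit:
{"api": "send_rows", "payload": {"commands": "45 0 0 -0.3 0;45 0 0 -0.6 0;45 0 0 -1 0;45 0 0 -1 0;45 0 0 -1 0;45 0.2 -0.5 -1 0;45 0.4 -1 -1 0;45 0.4 -1 -1 0;45 0.4 -1 -1 0;45 0.4 -1 -1 0;45 0.4 -1 -1 0;45 0.4 -1 -1 0;45 0.4 -1 -1 0;45 0.4 -1 -0.4 0;45 0.4 -1 0 0;45 0.4 -1 0 0;45 0.4 -1 0 0;45 0.4 -1 0 0;45 0.4 -1 0 0;45 0.4 -1 0 0"}}

```text
t: 10.25
tcp_pos: [0.5871, -0.0149, 0.2792]
tool_rot: [-0.3, 0.954, -0.0, 0.0]
force: [-0.3, 0.6, 0.1]
finger_gap: 0.609
gripper_force: 26.3
```

Emit:
{"api": "send_rows", "payload": {"commands": "45 0.4 -1 0 0;45 0.3 -0.8 0 0;45 0.1 -0.4 0 0;45 0 0 0 0;45 0 0 0 0"}}

```text
t: 10.67
tcp_pos: [0.5991, -0.0589, 0.2786]
tool_rot: [-0.3, 0.954, 0.0, 0.0]
force: [-0.6, -0.1, -0.2]
finger_gap: 0.61
gripper_force: 26.3
```

Run:
```python
from h import *
go([.603,-.059,.28],125.2)
```

```text
t 10.67 tcp [ 0.5991 -0.0589  0.2786] shares [-0.16 -0.11 -0.07] rows>= 1 tool y deg 124.9 F [-0.6 -0.1 -0.2] gap 0.61
spin shares (tool z down: minus) -0.07574663756695799
```

Emit:
{"api": "send_rows", "payload": {"commands": "45 -0.16 -0.11 0.3 0;45 0 0 0.5 0;45 0 0 0.3 0;45 0 0 0.1 0;45 0 0 0 0"}}

```text
t: 11.08
tcp_pos: [0.6024, -0.0584, 0.2528]
tool_rot: [-0.301, 0.954, 0.001, -0.001]
force: [-0.3, -0.1, -0.3]
finger_gap: 0.614
gripper_force: 26.3
```

Run:
```python
from h import *
s=snap('wrist','w2');t=snap('top','t2');go([.603,-.059,.256])
a=s['pixels'][150:400,80:480,::-1];b=t['pixels'][165:240,235:355,::-1]
o=np.zeros((600,800,3),np.uint8);o[:250,:400]=a;o[250:550,:480]=cv2.resize(b,None,fx=4,fy=4,interpolation=cv2.INTER_CUBIC);cv2.imwrite('pics/c2.png',o)
print(proj(s,[.6005,-.0605,.248]),proj(t,[.6005,-.0605,.257]))
```

```text
t 11.18 tcp [ 0.6032 -0.059   0.254 ] shares [ 0.01  0.   -0.1 ] rows>= 1 tool y deg 125.0 F [ 0.3 -0.3 -0.1] gap 0.61
[280.54467997 268.25856729] [285.2977618  195.98812851]
```

View pics/c2.png

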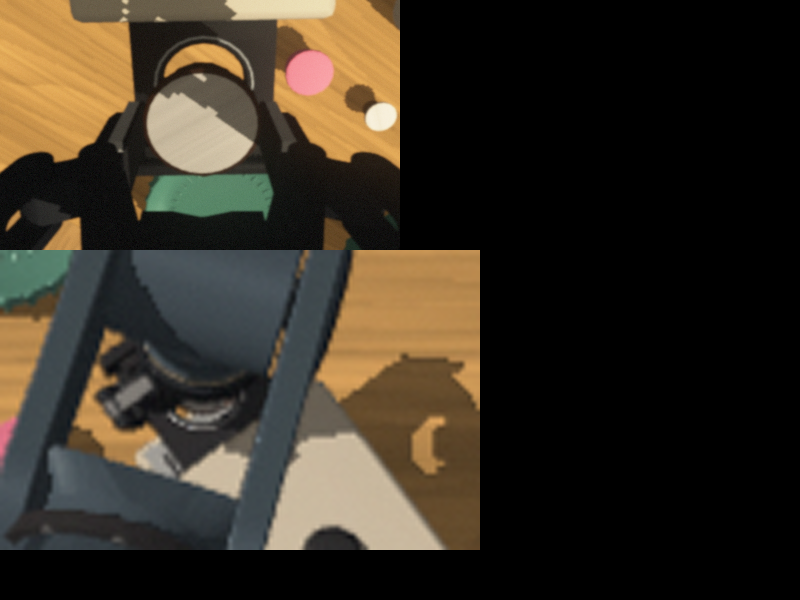

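The wrist view shows the foil centred at about (283,271), with the ring's rear arc visible around (284,187). I'll zoom to fit both circles relative to each other.

Run:
```python
from h import *
i=cv2.imread('pics/w2.png')[170:330,215:350]
cv2.imwrite('pics/c3.png',cv2.convertScaleAbs(cv2.resize(i,None,fx=3.75,fy=3.75,interpolation=cv2.INTER_CUBIC),alpha=1.6,beta=20))
```

```text
(no output)
```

View pics/c3.png

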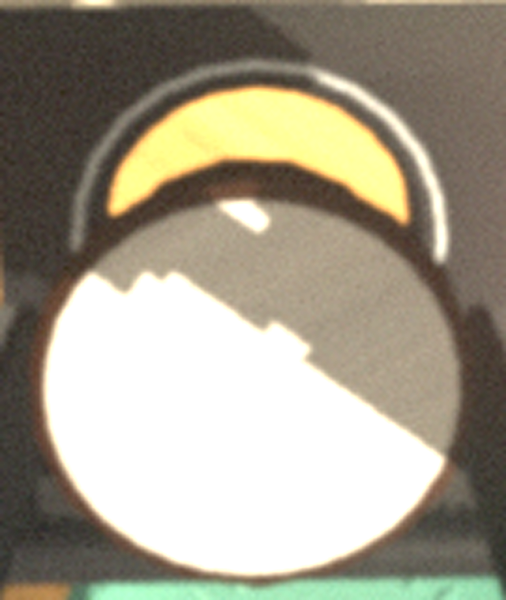

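Ring points and foil points can be read from this zoom. I'll fit both in their own planes.

Run:
```python
from h import *
from scipy.optimize import least_squares
s=load('w2');st=readout.sense();R=Ro.from_quat(st['tool_rot']).as_matrix()
def fit(pts,z,r=None):
    W=np.array([at(s,215+x/3.75-.4,170+y/3.75-.4,z)[:2] for x,y in pts])
    f=lambda q:np.hypot(*(W-q[:2]).T)-(q[2] if r is None else r)
    o=least_squares(f,[.6,-.06,.025]); return o.x,np.abs(o.fun).max()
ring=[(73,248),(92,165),(130,110),(190,72),(250,61),(320,71),(385,115),(425,170),(446,245)]
foil=[(42,385),(461,385),(252,199),(252,576),(100,262),(415,270),(444,460),(75,480)]
ztop=st['tcp_pos'][2]+.0024
a=fit(ring,.212);b=fit(foil,ztop);print(a,b)
a2=fit(ring,.212,.0248);print(a2)
for c in (a,a2): 
  d=np.append(c[0][:2]-b[0][:2],0);print('tool shift needed mm',(R.T@d)*1e3)
print(st['tcp_pos'],(R.T@(np.append(b[0][:2],ztop)-st['tcp_pos']))*1e3)
```

```text
(array([ 0.59743214, -0.06083023,  0.0277465 ]), np.float64(0.0005887243843480279)) (array([ 0.5993344 , -0.06049569,  0.02417028]), np.float64(0.00033278531676205966))
(array([ 0.594624  , -0.06277451,  0.025     ]), np.float64(0.00377422515296991))
tool shift needed mm [1.75077487e+00 8.15653015e-01 1.00480214e-03]
tool shift needed mm [5.16627360e+00 8.30945761e-01 2.28507599e-03]
[ 0.60323891 -0.05895254  0.25403766] [ 4.08517134  0.97324065 -2.39805707]
```

Emit:
{"api": "send_rows", "payload": {"commands": "45 0.08 0.04 0.1 0;45 0 0 0.2 0;45 0 0 0.2 0;45 0 0 0.1 0;45 0 0 0.1 0;45 0 0 0.1 0;45 0 0 0 0"}}

```text
t: 11.77
tcp_pos: [0.6013, -0.0595, 0.2378]
tool_rot: [-0.3, 0.954, 0.0, -0.0]
force: [-0.4, 0.4, -0.6]
finger_gap: 0.613
gripper_force: 26.3
```

Emit:
{"api": "send_rows", "payload": {"commands": "45 0 0 0.1 0;45 0 0 0.1 0;45 0 0 0.1 0;45 0 0 0 0;45 0 0 0 0"}}

```text
t: 12.18
tcp_pos: [0.6012, -0.0594, 0.232]
tool_rot: [-0.3, 0.954, 0.0, -0.0]
force: [-0.5, 0.2, -0.3]
finger_gap: 0.61
gripper_force: 26.3
```

Emit:
{"api": "send_rows", "payload": {"commands": "45 0 0 0.1 0;45 0 0 0.1 0;45 0 0 0.05 0;45 0 0 0 0;45 0 0 0 0"}}

```text
t: 12.6
tcp_pos: [0.6013, -0.0593, 0.227]
tool_rot: [-0.3, 0.954, 0.0, -0.0]
force: [-1.3, 0.5, -0.3]
finger_gap: 0.612
gripper_force: 26.3
```

Run:
```python
from h import *
go([.603,-.059,.222],125.2)
```

```text
t 12.6 tcp [ 0.6013 -0.0593  0.227 ] shares [-0.08 -0.04  0.25] rows>= 1 tool y deg 124.9 F [-1.3  0.5 -0.3] gap 0.61
spin shares (tool z down: minus) -0.06864074869836045
```

Bottom is 19 mm into the hole with no resistance. A little lower, then release slowly.

Emit:
{"api": "send_rows", "payload": {"commands": "45 0 0 0.1 0;45 0 0 0.1 0;45 0 0 0 0;52 0 0 0 0;55 0 0 0 0;60 0 0 0 0;65 0 0 0 0;70 0 0 0 0;70 0 0 0 0;70 0 0 0 0"}}

```text
t: 13.43
tcp_pos: [0.6018, -0.0597, 0.2234]
tool_rot: [-0.3, 0.954, -0.0, 0.0]
force: [-0.4, -0.2, -0.1]
finger_gap: 0.821
gripper_force: 0.0
```

Emit:
{"api": "send_rows", "payload": {"commands": "75 0 0 -0.3 0;75 0 0 -0.7 0;75 0 0 -1 0;75 0 0 -0.3 0;75 0 0 0 0"}}

```text
t: 13.85
tcp_pos: [0.6029, -0.0599, 0.2718]
tool_rot: [-0.3, 0.954, -0.002, 0.002]
force: [-0.7, -0.0, 0.2]
finger_gap: 0.879
gripper_force: 0.0
```

Run:
```python
from h import *
s=snap('wrist','w3');
i=cv2.imread('pics/w3.png')[60:400,130:430]
cv2.imwrite('pics/c4.png',cv2.convertScaleAbs(cv2.resize(i,None,fx=1.75,fy=1.75,interpolation=cv2.INTER_CUBIC),alpha=1.5,beta=20))
for r,z in ((.0242,.217),(.0277,.212)):
  c=np.array([.5974,-.0608]); P=np.array([proj(s,[c[0]+r*np.cos(a),c[1]+r*np.sin(a),z]) for a in np.arange(0,6.28,.1)]); print((P.min(0)-[130,60])*1.75,(P.max(0)-[130,60])*1.75)
go([.603,-.059,.26],125.2)
```

```text
[203.39317494 222.35149249] [343.75602473 354.34934015]
[195.01050151 208.89745778] [351.92751088 356.87234724]
t 13.9 tcp [ 0.6021 -0.0596  0.2703] shares [-0.06  0.    0.51] rows>= 1 tool y deg 124.9 F [-0.5 -0.1 -0.6] gap 0.88
spin shares (tool z down: minus) -0.06682791837909008
```

View pics/c4.png

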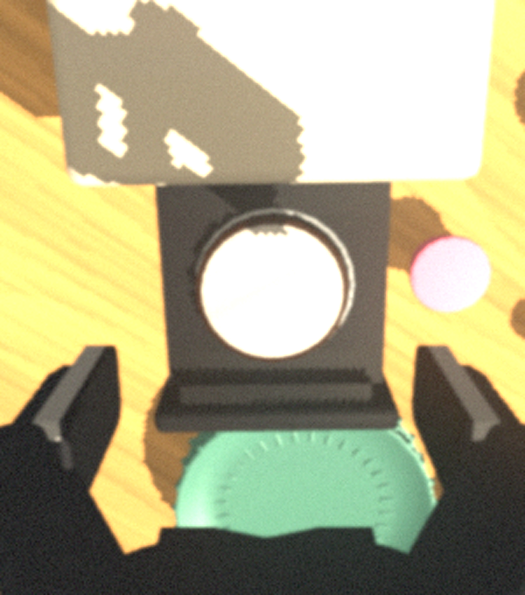

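The view shows the foil at x 201–347, y 224–358 in the crop, matching the expected seated place. I'll press gently with closed fingers to confirm.

Emit:
{"api": "send_rows", "payload": {"commands": "0 0.1 0 0 0;0 0 0 0 0;0 0 0 0 0;0 0 0 0 0;0 0 0 0 0;0 0 0 0 0;0 0 0 0 0;0 0 0 0.5 0;0 0 0 0.5 0;0 0 0 0.5 0;0 0 0 0.3 0;0 0 0 0.1 0;0 0 0 0.1 0;0 0 0 0.1 0;0 0 0 0.1 0;0 0 0 0 0;0 0 0 0 0"}}

```text
t: 15.32
tcp_pos: [0.6001, -0.0607, 0.2256]
tool_rot: [-0.3, 0.954, -0.0, 0.0]
force: [-0.6, 0.3, -0.7]
finger_gap: -0.002
gripper_force: 0.0
```

Emit:
{"api": "send_rows", "payload": {"commands": "0 0 0 0.04 0;0 0 0 0.04 0;0 0 0 0 0;0 0 0 0 0"}}

```text
t: 15.65
tcp_pos: [0.6002, -0.0607, 0.2251]
tool_rot: [-0.3, 0.954, -0.0, 0.001]
force: [-1.3, 0.4, 5.1]
finger_gap: -0.004
gripper_force: 2.5
```

Emit:
{"api": "send_rows", "payload": {"commands": "0 0 0 -0.5 0;0 0 0 -1 0;0 0 0 -0.5 0;0 -0.5 0 0 0;0 -1 0 0 0;0 -1 0 0 0;0 -1 0 0 0;0 -1 0 0 0;0 -0.4 0 0 0;0 0 0 0.5 0;0 0 0 1 0;0 0 0 1 0;0 0 0 0.5 0;0 0 0 0.1 0;0 0 0 0 0;0 0 0 0 0"}}

```text
t: 16.98
tcp_pos: [0.6806, -0.005, 0.2024]
tool_rot: [-0.3, 0.954, -0.0, 0.0]
force: [-0.3, 0.0, 0.8]
finger_gap: -0.003
gripper_force: 0.0
```

Run:
```python
from h import *
u=np.array([-.817,-.576,0])
go([.6005,-.0605,.203]+u*(-.054-.0115),125.2)
snap('wrist','w4')
```

```text
t 16.98 tcp [ 0.6806 -0.005   0.2024] shares [ 1.6   0.03 -0.03] rows>= 2 tool y deg 124.9 F [-0.3  0.   0.8] gap -0.0
spin shares (tool z down: minus) -0.07359149127429276
```

Emit:
{"api": "send_rows", "payload": {"commands": "0 0.25 0 0 0;0 0.25 0 0 0;0 0.25 0 0 0;0 0.25 0 0 0;0 0.25 0 0 0;0 0.15 0 0 0;0 0.1 0 0 0;0 0.1 0 0 0;0 0.1 0 0 0;0 0.1 0 0 0;0 0.1 0 0 0;0 0.1 0 0 0;0 0 0 0 0;0 0 0 0 0"}}

```text
t: 18.2
tcp_pos: [0.6477, -0.0276, 0.2018]
tool_rot: [-0.3, 0.954, -0.0, 0.0]
force: [2.4, 0.7, -0.7]
finger_gap: -0.005
gripper_force: 1.5
```

Emit:
{"api": "send_rows", "payload": {"commands": "0 0.15 0 0 0;0 0.15 0 0 0;0 0.15 0 0 0;0 0.15 0 0 0;0 0.15 0 0 0;0 0.15 0 0 0;0 0.15 0 0 0;0 0.15 0 0 0;0 0.15 0 0 0;0 0.15 0 0 0;0 0.15 0 0 0;0 0.15 0 0 0;0 0.15 0 0 0;0 0.15 0 0 0"}}

```text
t: 19.37
tcp_pos: [0.6137, -0.0521, 0.2018]
tool_rot: [-0.3, 0.954, -0.001, 0.001]
force: [6.5, 1.1, -2.7]
finger_gap: -0.002
gripper_force: 2.8
```

Emit:
{"api": "send_rows", "payload": {"commands": "0 0.1 0 0 0;0 0.1 0 0 0;0 0.1 0 0 0;0 0.1 0 0 0;0 0.1 0 0 0;0 0 0 0 0"}}

```text
t: 19.87
tcp_pos: [0.6065, -0.0574, 0.2019]
tool_rot: [-0.3, 0.954, -0.001, 0.002]
force: [8.6, 1.5, -4.4]
finger_gap: -0.007
gripper_force: 4.0
```

Run:
```python
from h import *
go([.590,-.068,.2015],125.2)
```

```text
t 19.87 tcp [ 0.6065 -0.0574  0.2019] shares [0.98 0.03 0.01] rows>= 1 tool y deg 124.9 F [ 8.6  1.5 -4.4] gap -0.01
spin shares (tool z down: minus) -0.07758384648769479
```

Emit:
{"api": "send_rows", "payload": {"commands": "0 0.1 0 0 0;0 0.1 0 0 0;0 0.1 0 0 0;0 0.1 0 0 0;0 0.1 0 0 0;0 0.1 0 0 0;0 0 0 0 0"}}

```text
t: 20.45
tcp_pos: [0.5973, -0.064, 0.202]
tool_rot: [-0.3, 0.954, -0.001, 0.003]
force: [9.0, 2.5, -3.4]
finger_gap: -0.004
gripper_force: 4.2
```

Emit:
{"api": "send_rows", "payload": {"commands": "0 0.05 0 0 0;0 0.05 0 0 0;0 0 0 0 0"}}

```text
t: 20.7
tcp_pos: [0.5953, -0.0654, 0.202]
tool_rot: [-0.3, 0.954, -0.001, 0.002]
force: [7.7, 2.4, -4.0]
finger_gap: 0.002
gripper_force: 4.1
```

Emit:
{"api": "send_rows", "payload": {"commands": "0 0.05 0 0 0;0 0.05 0 0 0;0 0.05 0 0 0;0 0 0 0 0"}}

```text
t: 21.03
tcp_pos: [0.5929, -0.0671, 0.202]
tool_rot: [-0.3, 0.954, -0.001, 0.003]
force: [7.8, 2.1, -3.5]
finger_gap: 0.001
gripper_force: 4.2
```

Emit:
{"api": "send_rows", "payload": {"commands": "0 0.05 0 0 0;0 0.05 0 0 0;0 0 0 0 0"}}

```text
t: 21.28
tcp_pos: [0.5913, -0.0683, 0.202]
tool_rot: [-0.3, 0.954, -0.001, 0.003]
force: [8.6, 2.9, -3.6]
finger_gap: 0.002
gripper_force: 4.2
```

Emit:
{"api": "send_rows", "payload": {"commands": "0 0.05 0 0 0;0 0.05 0 0 0;0 0 0 0 0"}}

```text
t: 21.53
tcp_pos: [0.5891, -0.0698, 0.202]
tool_rot: [-0.3, 0.954, -0.001, 0.002]
force: [7.7, 0.1, -3.2]
finger_gap: 0.001
gripper_force: 3.0
```

Emit:
{"api": "send_rows", "payload": {"commands": "0 0.05 0 0 0;0 0 0 0 0"}}

```text
t: 21.7
tcp_pos: [0.5888, -0.07, 0.202]
tool_rot: [-0.3, 0.954, -0.001, 0.003]
force: [8.6, 2.6, -3.8]
finger_gap: 0.0
gripper_force: 4.1
```

Emit:
{"api": "send_rows", "payload": {"commands": "0 0.05 0 0 0;0 0 0 0 0"}}

```text
t: 21.87
tcp_pos: [0.5888, -0.0701, 0.202]
tool_rot: [-0.3, 0.954, -0.001, 0.004]
force: [10.8, 3.8, -5.8]
finger_gap: 0.0
gripper_force: 5.3
```

Emit:
{"api": "send_rows", "payload": {"commands": "0 0.04 0 0 0;0 0 0 0 0"}}

```text
t: 22.03
tcp_pos: [0.5887, -0.0701, 0.2021]
tool_rot: [-0.3, 0.954, -0.0, 0.004]
force: [12.8, 5.0, -5.7]
finger_gap: -0.001
gripper_force: 6.3
```

Emit:
{"api": "send_rows", "payload": {"commands": "0 -0.1 0 0 0;0 -0.1 0 0 0;0 -0.1 0 0 0;0 -0.1 0 0 0;0 0 0 0 0"}}

```text
t: 22.45
tcp_pos: [0.5904, -0.0662, 0.2014]
tool_rot: [-0.3, 0.954, 0.001, -0.002]
force: [0.4, 0.2, 0.5]
finger_gap: -0.003
gripper_force: 0.0
```

Force dropped to zero, so the drawer is latched. I'll retreat clear, lift and check.

Emit:
{"api": "send_rows", "payload": {"commands": "0 -0.5 0 0 0;0 -1 0 0 0;0 -1 0 0 0;0 -1 0 -0.5 0;0 -1 0 -1 0;0 -1 0 -1 0;0 -1 0 -1 0;0 -1 0 -1 0;0 -0.5 0 -0.5 0;0 0 0 0 0;0 0 0 0 0"}}

```text
t: 23.37
tcp_pos: [0.7228, 0.0258, 0.3015]
tool_rot: [-0.301, 0.954, -0.0, -0.0]
force: [-0.3, 0.3, 0.3]
finger_gap: -0.0
gripper_force: 0.0
```

Run:
```python
from h import *
s=snap('scene','s5');go([.59,-.07,.3]);t=snap('top','t5')
a=cv2.resize(s['pixels'][145:300,180:300,::-1],None,fx=3,fy=3,interpolation=cv2.INTER_CUBIC)
b=cv2.resize(t['pixels'][185:305,255:385,::-1],None,fx=3,fy=3,interpolation=cv2.INTER_CUBIC)
o=np.zeros((480,780,3),np.uint8);o[:465,:360]=a;o[:360,370:760]=b;cv2.imwrite('pics/c5.png',o)
```

```text
t 23.42 tcp [0.7219 0.0254 0.3005] shares [ 8.14 -0.13  0.04] rows>= 9 tool y deg 124.9 F [-0.6 -0.3 -0.3] gap -0.0
```

View pics/c5.png

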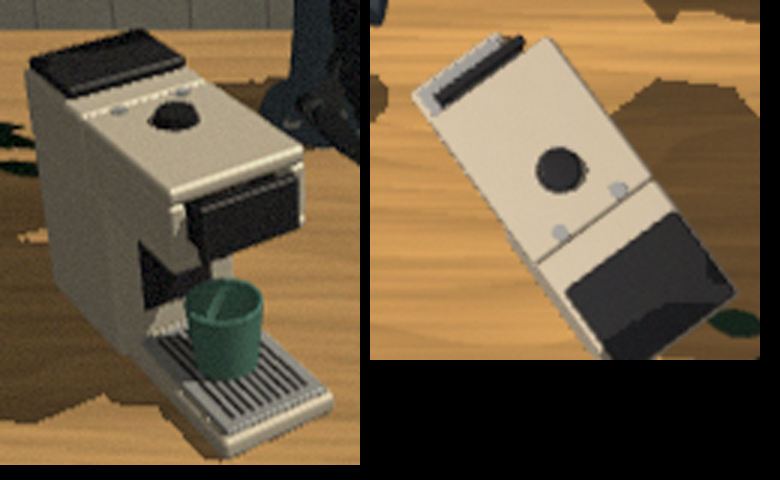

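The drawer is shut as at the start, with its plate at crop (480,70). The button is up at (560,170), the cup has not moved and the arm is clear.

```bash
python3 -c "
from h import *
print(sign_off())"
```

```text
the job is handed in; nothing more can be done
None
```

The job is handed in: the drawer was opened with the button, the large capsule was seated foil lid up, and the drawer was pushed home and latched; the last pictures show the drawer shut, the button up and the cup in place (no verdict was returned).

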